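Wedge a vial carrier into its tapered dovetail way

TASK

Fit the loose vial carrier to the dovetail way on the bench: pick it up, set its foot in the open end of the way with the narrow end leading, and slide it along until it wedges tight with its foot flat on the channel floor, so that it still sits tight between the jaws when you have let go. Press it home firmly by hand feel but never ram it, and leave the cups, the tube tray and the forceps where they are.

Things in the scene. Friction and masses are not known exactly. Their poses are not given: they have to be found in the camera images.
- way: Dovetail way, grey plate, screwed down. Origin: centre of the underside of its base plate, 180 (x) x 112 (y) x 10 mm high; +x points along the way from its open to its narrow end, z up. The plate is bare for x = -90 to -26 mm (the apron, level with the channel floor). From x = -10 to 80 mm a straight steel jaw stands at the -y side; at the +y side a tapered gib closes in by 6 degrees towards +x.
- way_mouth (a point): Mouth of the way, on the channel floor, 10 mm behind the middle of the plate; axes as the way's. The gib starts between 16 mm before and 6 mm past it. Side play of the carrier here: 4 to 9 mm, all towards +y, shrinking to nothing as it goes in. Both jaws lean 15 degrees over the channel, so the foot cannot be lifted out; their tops are 14.5 mm above the floor.
- way_home (a point): Point on the channel floor, 30 mm past the middle of the plate; axes as the way's. The gib is set anew each time: carrier_mid wedges 16 to 45 mm past the middle of the plate (y within 1.5 mm of 0), to be found by feel. It can bind early on one jaw: ease off and press again. 12 to 20 N along +x wedges it and friction then holds it; below 8 N it is not tight; 30 N or more harms the way.
- carrier_mid (a point): Middle of the loose dark steel vial carrier (0.2 to 0.33 kg, 64 mm long in x, 70 mm high, upright), 35 mm above its flat underside. +x points to its narrow, leading end. Its foot is a tapered dovetail 12 mm high: at the underside the straight side is at y = -24 mm, the tapered side at y = +27.4 mm at the rear end and +20.6 mm at the front.
- carrier_fin (a point): Middle of the carrier's black upright grip fin, 12 mm thick (y), 34 mm long (x), 44 mm high, standing on the deck (26 mm above the underside). This point is 11 mm behind carrier_mid and 13 mm above it. Grip it from above across its thickness. In front of it on the deck is a round vial socket, 21 mm across, 18 mm high, 30 mm ahead of this point.
- carrier_tail (a point): Middle of the flat upright rear face of the carrier's block: 32 mm behind carrier_mid, 1 mm to its -y side, 19 mm above the underside. The face is 28 mm wide and reaches up to the deck, 26 mm above the underside, so its upper part stays above the jaws. Pushed here with the foot flat on the floor the carrier stays wedged; wedged while held up or tilted by the fin, it comes loose on release.
- cup_b: Loose specimen cup with a yellow lid, 62 mm across, 69 mm high; origin at its underside. A bystander.
- cup_c: Loose specimen cup with a red lid, 62 mm across, 69 mm high; origin at its underside. A bystander.
- tube_tray_a: Loose white tray of small tubes, 89 x 162 x 44 mm; origin at its underside. A bystander.
- forceps: Loose steel forceps lying flat, 131 mm long, 8 mm high. A bystander.
Things that resemble listed ones, but are neither listed nor needed, are in the scene too. There is more than one size of the part that bears carrier_mid; the job needs the larger.

How it is judged:
On the way:
1. the carrier's foot stands in the mouth of the way, narrow end leading (x of carrier_mid in the frame of way above -0.036 m and y of carrier_mid in the frame of way between -0.006 and 0.01 m and z of carrier_mid in the frame of way below 0.048 m and angle between carrier_mid's own z axis and vertical below 0.06 rad), for 0.1 s.
At the end, for the whole second after the job is handed in: The carrier rests still on the channel floor, parallel to the way (2 degrees), narrow end leading, its middle 12 to 46 mm past the middle of the way and within 4 mm of its centre line, and is still wedged: it bears on the way with over 8 N (its weight alone gives 2 to 3 N) (x of carrier_mid in the frame of way between 0.012 and 0.046 m and y of carrier_mid in the frame of way between -0.004 and 0.004 m and z of carrier_mid in the frame of way between 0.042 and 0.0475 m and angle between the x axis of carrier_mid and the x axis of way, either way round below 0.035 rad and contact force between carrier and way above 8 N and linear speed of carrier below 0.005 m/s); the robot touches nothing.
It fails at once if the carrier was rammed: it bears on the way with more than 55 N (contact force between carrier and way above 55 N).
It fails at once if a bystander was disturbed (tube_tray_a) (distance of tube_tray_a from where it was at the start of the episode above 0.012 m or angle between tube_tray_a's own z axis and vertical above 0.3 rad).
It fails at once if a bystander was disturbed (cup_b) (distance of cup_b from where it was at the start of the episode above 0.012 m or angle between cup_b's own z axis and vertical above 0.3 rad).
It fails at once if a bystander was disturbed (cup_c) (distance of cup_c from where it was at the start of the episode above 0.012 m or angle between cup_c's own z axis and vertical above 0.3 rad).
It fails at once if a bystander was disturbed (forceps) (distance of forceps from where it was at the start of the episode above 0.012 m).
It also fails if it takes over 69 s, if anything falls off the work surface, if the arm or the gripper's body presses on something with over 40 N, if the wrist force passes 120 N, or if a joint passes its speed limit or range.

ROBOT

A 6-joint arm with a two-finger parallel gripper is mounted at the origin on a cart in front of the work surface, level with it; the furniture and walls round the work are solid. World frame = base frame: x ahead of the robot, y to its left, z up, the work surface at z = 0. Lengths are in m, angles in rad, forces in N, time in s.
With the tool pointing down it reaches from about 0.425 to 0.95 m from the base axis. Payload 3.5 kg.
Tool frame: the origin (TCP) lies midway between the tips of the shut fingers; the grasp point (between the pads) lies 19 mm behind it; x points along the fingers, y is the direction in which the jaws open and shut, and the axes are right-handed (so a half turn about x gives the same grasp; the last joint's range is limited). The gripper opens to 85 mm and grips with 20 to 120 N. Pads are 22 mm wide; open, the fingers measure 114 mm over their backs; the gripper's body (76 mm by 85 mm) begins 54 mm behind the grasp point. The pads swing forward as they close: fully open they stand 13 mm farther back than shut.
Start: joints at [1.051, 0.286, 1.577, -0, 1.279, -0.15], TCP at [0.244, 0.629, 0.231] pointing down, gripper open.
Joint ranges: [-2.77, 2.77], [-0.9, 2.22], [0.21, 2.48], [-1.53, 4.67], [0.24, 2.81], [-2.84, 2.84]. Speed limits (rad/s): [2.79, 2.79, 3.14, 3.14, 3.14, 3.14].

INTERFACE

Orientations are given as a unit quaternion [x, y, z, w].
In Python, from plant import sensors, optics, ctrl gives the robot as it stands.
- The arm moves only by the tool arm_command, never from a script. Its argument "increments" is a list that holds one entry, the list of rows, each a list of 4 numbers: the shift along the tool's x, y, z in cm, then the turn about the tool's x in rad. A call has 1 to 20 rows; each row shifts and turns the commanded pose from where the row before left it, along the tool's axes as they then stand; what a row does not reach is not made up. A row lasts 1/8 s, in which the tool goes at most 62.5 mm and 10.7 degrees, less where a joint would pass 70% of its speed; a pose out of reach is approached as far as the arm can. A call with a gripper value outside its range is refused whole. "grip" is the finger opening in cm, from 0 to 8.54, set as the call begins (left out, the last holds). The fingers move at their own pace and stop on an object; "grip_force" is the grip in N (left out, the last holds). Time passes only in rows, so rows that do not move let the fingers close. It gives the time, the measured TCP pose, the force and the opening at its end, in the units of the state.
- sensors.get_state(): the state, without advancing time (a new reading comes with each control period).
- optics.read_camera(name): name is "scene" or "top" or "wrist"; returns the picture (400x640x3 uint8, blue, green, red); there is no depth.
- optics.camera_model(name): a dict with "camera_matrix" (3x3 intrinsics, pixels), "world_from_camera" (4x4, takes a point from camera to world coordinates); the wrist camera has in their place "mount" (4x4, takes a point from camera to tool coordinates, whose origin is the TCP and whose axes are the tool frame's). Camera axes: x right, y up, looking along -z (the intrinsics and any distortion apply to the point x, -y, -z); pixel columns grow to the right and rows downward; lengths in m; the calibration is good to about 2 mm. A picture is of the moment at which its call begins: read the wrist's pose just before it. camera_model takes no time and is no camera call.
- ctrl.sign_off(): hands the job in, once; it reports no verdict.
Trained networks look in the newest picture that a camera, given by its name, has taken for a name from the list of things; names that differ only in an ending like _2 or _b are one class to them, and where a whole thing is asked for, a point or a joint stands for the part that bears it (a point fixed in the world has none). Each returns a list of dicts, best first, with "conf" (0 to 1); they miss things now and then, are a little off and sometimes report something else, mostly with a low value. They report only what shows in the picture. A call takes as long as a camera call. They do not tell look-alikes from the thing itself.
- optics.boxes_of(camera, query): "at" ([row, column] in pixels, amid what is visible of it).
- optics.place_of(camera, query): "at" ([row, column] in pixels: a listed point, or the origin of a listed thing).
The state is a dict: "time": time; "qpos": joint angles; "dq": joint speeds; "joint_efforts": joint torques, N m; "eef_pos": TCP position; "tcp_rot": TCP orientation; "contact_force": force on the tool from outside, world axes, zero at the start; "wrist_torque": the same for the moment, N m; "opening": opening from 0.0 (shut) to 1.0 (fully open).
Only numpy, scipy, OpenCV 4.12 (cv2) and the standard library are available. Lean on these libraries where they do the work, as an engineer would, in place of code of your own. Each camera call takes 0.05 s, during which the arm holds its last target.

## Working session

There is one attempt and no reset: what is moved stays moved. The work goes in short steps, Python scripts to look and compute and a tool call to move; the robot and the scene stay as the last step left them, time stands still between calls to the robot, and variables do not carry over. Pictures are saved under pics/ and viewed, and the job is handed in when it is done.

Besides the shell and the picture viewer there is one more tool, called after "Emit:" by a JSON object that holds its "op" and its "data". arm_command: Moves the arm, as the interface text tells. Its arguments: {"type":"object","properties":{"increments":{"type":"array","items":{"type":"array","items":{"type":"array","items":{"type":"number"}}}},"grip":{"type":"number"},"grip_force":{"type":"number"}},"required":["increments"]}

```bash
ls; mkdir -p pics; python3 - <<'E'
from plant import sensors, optics, ctrl
import cv2,numpy as np
s=sensors.get_state();print({k:np.round(v,4).tolist() for k,v in s.items()})
for n in ["scene","top","wrist"]:
    cv2.imwrite(f"pics/{n}0.png",optics.read_camera(n))
    m=optics.camera_model(n);print(n,{k:np.round(v,4).tolist() if not isinstance(v,str) else v for k,v in m.items()})
    if n!="wrist":
        for q in ["way","way_mouth","carrier_mid","carrier_fin","carrier_tail","way_home"]:
            print(q,[(np.round(d["at"],1).tolist(),round(d["conf"],2)) for d in optics.place_of(n,q)])
E
```

```text
pics
{'time': 0.0, 'qpos': [1.051, 0.2872, 1.5782, 0.0, 1.2786, -0.15], 'dq': [-0.0018, 0.0001, -0.0003, 0.0, -0.0017, -0.0013], 'joint_efforts': [-0.0009, -40.5974, -29.2628, -0.0002, 0.0058, 0.0], 'eef_pos': [0.2436, 0.6288, 0.2299], 'tcp_rot': [0.1292, 0.6953, -0.1308, 0.6948], 'contact_force': [0.1011, -0.2392, 0.0028], 'wrist_torque': [-0.0498, 0.0022, 0.0379], 'opening': 0.9993}
scene {'camera_matrix': [[401.8856, 0.0, 319.9308], [0.0, 401.8856, 199.0207], [0.0, 0.0, 1.0]], 'world_from_camera': [[0.5907, 0.4597, -0.6631, -0.284], [-0.8067, 0.3552, -0.4723, -0.6107], [0.0184, 0.8139, 0.5807, 0.7308], [0.0, 0.0, 0.0, 1.0]]}
way [([224.3, 366.7], 0.77)]
way_mouth [([223.5, 364.5], 0.69)]
carrier_mid [([192.8, 282.1], 0.79), ([193.7, 251.0], 0.48), ([226.4, 368.8], 0.17)]
carrier_fin [([194.0, 248.4], 0.72), ([191.8, 278.2], 0.65)]
carrier_tail [([205.2, 274.6], 0.87), ([195.6, 239.9], 0.61), ([181.0, 307.5], 0.34)]
way_home [([216.3, 372.8], 0.9)]
top {'camera_matrix': [[401.8155, 0.0, 316.8206], [0.0, 401.8155, 194.2951], [0.0, 0.0, 1.0]], 'world_from_camera': [[0.0065, 0.9981, -0.0616, 0.3974], [-0.9999, 0.0074, 0.014, -0.0629], [0.0144, 0.0615, 0.998, 1.4471], [0.0, 0.0, 0.0, 1.0]]}
way []
way_mouth [([187.4, 348.6], 0.85), ([212.4, 276.4], 0.17)]
carrier_mid [([198.9, 277.7], 0.64), ([215.7, 245.7], 0.5)]
carrier_fin [([206.2, 278.5], 0.8), ([215.6, 244.7], 0.59)]
carrier_tail [([212.1, 275.0], 0.5), ([220.7, 243.9], 0.46)]
way_home [([177.7, 350.9], 0.61), ([185.3, 351.0], 0.59), ([180.6, 207.4], 0.18)]
wrist {'camera_matrix': [[287.5727, 0.0, 319.2928], [0.0, 287.5727, 195.2528], [0.0, 0.0, 1.0]], 'mount': [[0.0005, 0.2709, -0.9626, -0.1425], [1.0, -0.0005, 0.0004, -0.0002], [-0.0004, -0.9626, -0.2709, -0.0674], [0.0, 0.0, 0.0, 1.0]]}
```

View pics/scene0.png

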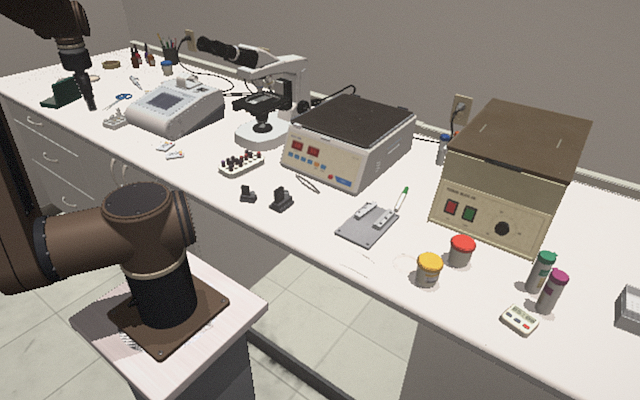

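View pics/top0.png

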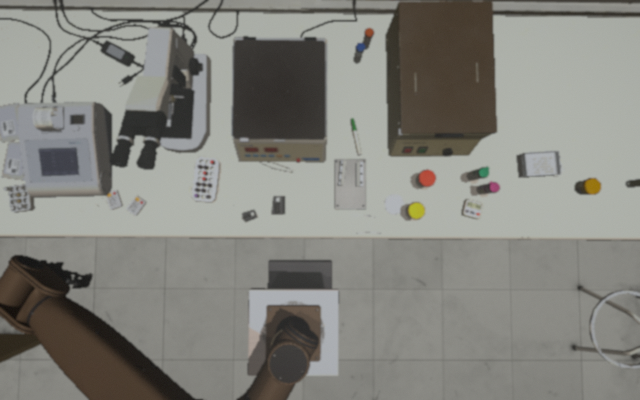

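```bash
python3 - <<'E'
import cv2
a=cv2.imread('pics/scene0.png');b=cv2.imread('pics/top0.png')
cv2.imwrite('pics/sc.png',cv2.resize(a[130:270,210:430],None,fx=3.6,fy=3.6,interpolation=cv2.INTER_CUBIC))
cv2.imwrite('pics/tc.png',cv2.resize(b[140:260,220:400],None,fx=4.4,fy=4.4,interpolation=cv2.INTER_CUBIC))
E
```

```text
(no output)
```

View pics/sc.png

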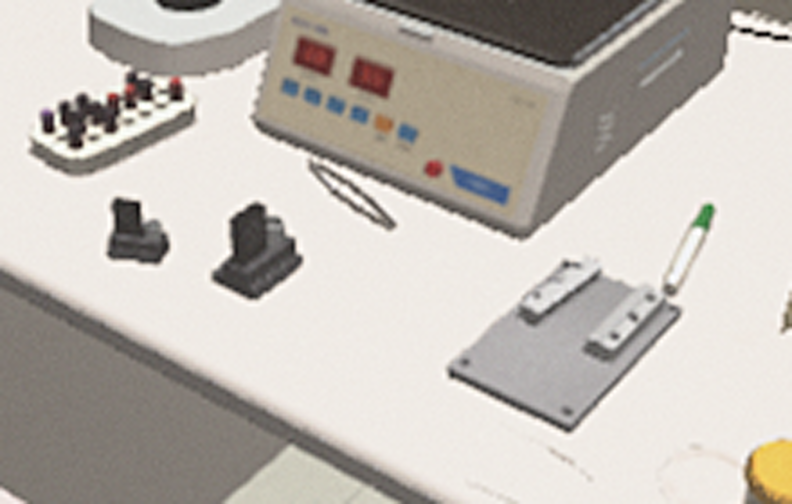

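View pics/tc.png

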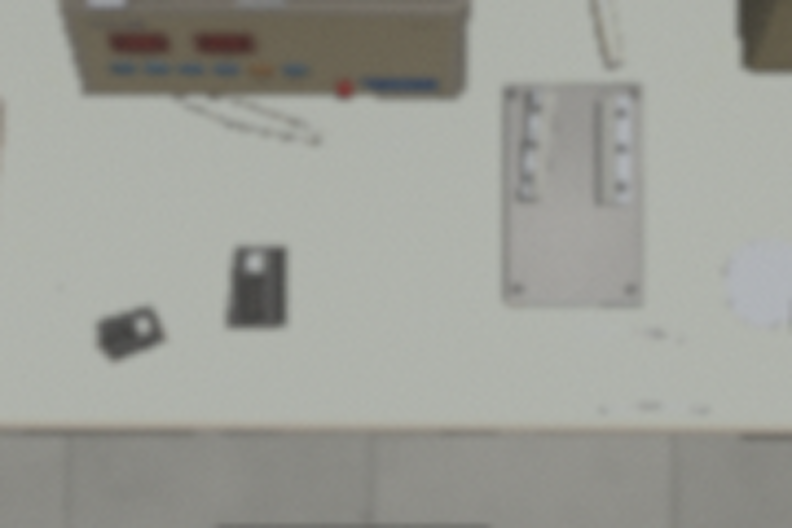

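```bash
cat > h.py <<'E'
from plant import sensors, optics, ctrl
import cv2,numpy as np
from scipy.spatial.transform import Rotation as R
def pose():
    s=sensors.get_state();return s,np.array(s["eef_pos"]),R.from_quat(s["tcp_rot"]).as_matrix()
def cam(n,T=None):
    m=optics.camera_model(n);K=np.array(m["camera_matrix"])
    if n=="wrist":
        if T is None:
            s,p,r=pose();T=np.eye(4);T[:3,:3]=r;T[:3,3]=p
        return K,T@np.array(m["mount"])
    return K,np.array(m["world_from_camera"])
def ray(n,rc,z,C=None):
    K,W=C or cam(n)
    d=W[:3,:3]@np.array([(rc[1]-K[0,2])/K[0,0],-(rc[0]-K[1,2])/K[1,1],-1])
    o=W[:3,3];return o+d*(z-o[2])/d[2]
def proj(n,P,C=None):
    K,W=C or cam(n)
    c=W[:3,:3].T@(np.asarray(P)-W[:3,3]);return [K[1,2]+K[1,1]*(-c[1])/(-c[2]),K[0,2]+K[0,0]*c[0]/(-c[2])]
E
python3 - <<'E'
from h import *
s,p,r=pose();print(np.round(r,3), s["time"])
print("top: mid",ray("top",(198.9,277.7),.035)," fin",ray("top",(206.2,278.5),.048),"tail",ray("top",(212.1,275),.019))
print("scene mid",ray("scene",(192.8,282.1),.035),"fin",ray("scene",(191.8,278.2),.048),"tail",ray("scene",(205.2,274.6),.019))
f=lambda x,y:(140+y/4.4,220+x/4.4)
for c in [(503,85),(640,85),(640,304),(503,303)]: print("plate",ray("top",f(*c),.010))
for c in [(235,247),(287,247),(287,325),(227,325)]: print("foot",ray("top",f(*c),.012))
print("home",ray("scene",(216.3,372.8),.01),"mouth",ray("scene",(223.5,364.5),.01),ray("top",(187.4,348.6),.01))
for n,rc in [("cupy",(211,416)),("cupr",(178,427))]: print(n,ray("top",rc,.069))
E
```

```text
[[ 0.     0.361  0.932]
 [ 0.     0.932 -0.361]
 [-1.     0.     0.   ]] 0.75
top: mid [0.46734651 0.05462304 0.035     ]  fin [0.44130663 0.05044384 0.048     ] tail [0.42120803 0.06493021 0.019     ]
scene mid [0.46644238 0.06549874 0.035     ] fin [0.44929973 0.06549563 0.048     ] tail [0.42072671 0.05636223 0.019     ]
plate [ 0.61292844 -0.14535712  0.01      ]
plate [ 0.61390642 -0.25781637  0.01      ]
plate [ 0.43432298 -0.25765073  0.01      ]
plate [ 0.43436607 -0.14604603  0.01      ]
foot [0.47825801 0.07196881 0.012     ]
foot [0.47856851 0.02979844 0.012     ]
foot [0.41529223 0.02907872 0.012     ]
foot [0.41496584 0.07760228 0.012     ]
home [ 0.56343103 -0.19821231  0.01      ] mouth [ 0.51980182 -0.19622294  0.01      ] [ 0.51178146 -0.19707847  0.01      ]
cupy [ 0.42744253 -0.42384217  0.069     ]
cupr [ 0.5417788  -0.46302135  0.069     ]
```

Emit:
{"op": "arm_command", "data": {"increments": [[[0,0,0,-0.18],[0,0,0,-0.18],[0,-5.2,1.7,-0.009],[0,-5.2,1.7,0],[0,-5.2,1.7,0],[0,-5.2,1.7,0],[0,-5.2,1.7,0],[0.5,-5.2,1.7,0],[0.5,-5.2,1.7,0],[0.5,-5.2,1.7,0],[0.5,-5.2,1.7,0],[0.5,-5.2,1.7,0],[0.5,-5.2,0.5,0],[0,0,0,0],[0,0,0,0]]], "grip": 5.0}}

```text
time: 2.62
eef_pos: [0.418, 0.0572, 0.2015]
tcp_rot: [0.001, 0.707, -0.0, 0.707]
contact_force: [-0.6, -0.1, -0.1]
opening: 0.586
```

```bash
python3 - <<'E'
from h import *
s,p,r=pose();print(s["time"],p,np.round(r,4).tolist(),s["contact_force"],s["opening"])
im=optics.read_camera("wrist");cv2.imwrite("pics/w1.png",im)
C=cam("wrist")
for q,z in [("carrier_mid",.035),("carrier_fin",.048),("carrier_tail",.019),("way_mouth",.01)]:
    print(q,[(np.round(d["at"],1).tolist(),round(d["conf"],2),np.round(ray("wrist",d["at"],z,C),4).tolist()) for d in optics.place_of("wrist",q)])
E
```

```text
2.625 [0.41802471 0.05715671 0.20150459] [[0.0003, 0.0016, 1.0], [0.0004, 1.0, -0.0016], [-1.0, 0.0004, 0.0003]] [-0.60240851 -0.14414091 -0.07578463] 0.5864865522280215
carrier_mid [([169.4, 408.1], 0.88, [0.4081, 0.1536, 0.035]), ([205.7, 321.0], 0.81, [0.4496, 0.0589, 0.035])]
carrier_fin [([203.6, 319.6], 0.78, [0.4431, 0.0573, 0.048]), ([169.2, 417.7], 0.75, [0.4055, 0.1596, 0.048]), ([205.9, 322.1], 0.16, [0.4457, 0.06, 0.048])]
carrier_tail [([159.6, 427.9], 0.95, [0.3999, 0.1802, 0.019]), ([173.5, 315.8], 0.59, [0.4159, 0.053, 0.019])]
way_mouth [([251.0, 117.7], 0.65, [0.5185, -0.2004, 0.01])]
```

View pics/w1.png

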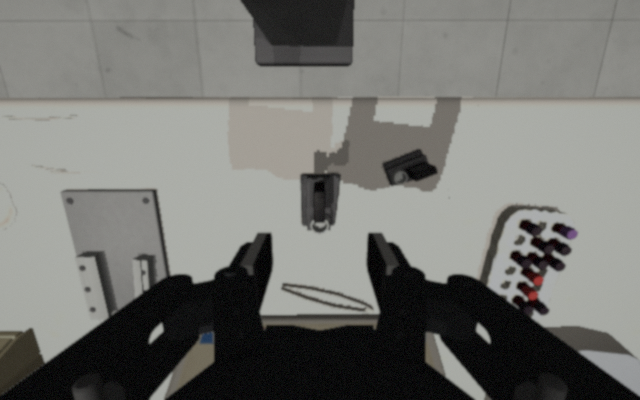

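```bash
python3 - <<'E'
import cv2
a=cv2.imread('pics/w1.png')
cv2.imwrite('pics/w1c.png',cv2.resize(a[160:245,280:360],None,fx=7,fy=7,interpolation=cv2.INTER_CUBIC))
cv2.imwrite('pics/w1d.png',cv2.resize(a[180:320,50:180],None,fx=4,fy=4,interpolation=cv2.INTER_CUBIC))
E
```

```text
(no output)
```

View pics/w1c.png

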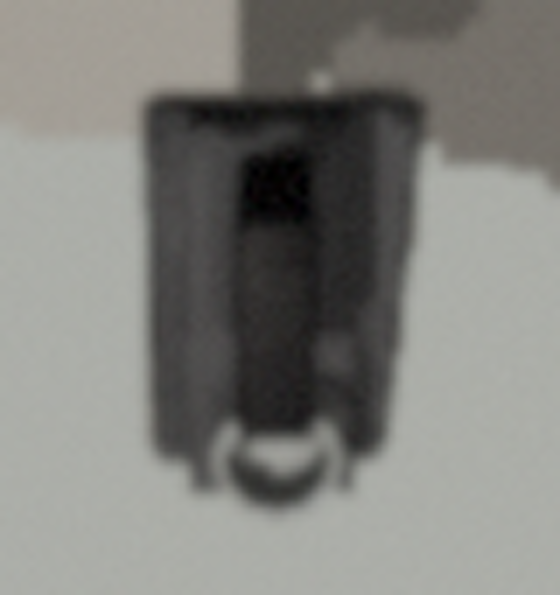

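View pics/w1d.png

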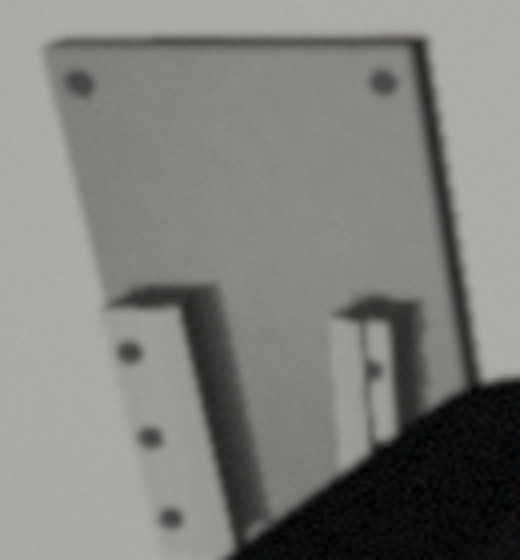

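```bash
python3 - <<'E'
from h import *
C=cam("wrist")
f=lambda x,y:(160+(y+.5)/7-.5,280+(x+.5)/7-.5)
for n,c,z in [("rear-",(148,100),0),("rear+",(422,100),0),("front-",(154,455),0),("front+",(382,450),0),("fintop",(238,220),.07),("fintop",(313,220),.07),("fintop",(238,430),.07),("fintop",(318,430),.07),("sock",(277,505),.044)]:
    print(n,ray("wrist",f(*c),z,C).round(4))
g=lambda x,y:(180+(y+.5)/4-.5,50+(x+.5)/4-.5)
for n,c,z in [("pl",(47,45),.01),("pl",(412,40),.01),("pl edge+",(467,385),.01),("straight top front",(182,305),.0245),("straight top far",(237,535),.0245),("straightbase",(215,290),.01),("gib",(330,315),.0245),("gib2",(340,468),.0245)]:
    print(n,ray("wrist",g(*c),z,C).round(4))
E
```

```text
rear- [0.4201 0.0348 0.    ]
rear+ [0.42   0.0824 0.    ]
front- [0.4861 0.0348 0.    ]
front+ [0.485  0.0765 0.    ]
fintop [0.4231 0.0518 0.07  ]
fintop [0.4231 0.0624 0.07  ]
fintop [0.4546 0.0517 0.07  ]
fintop [0.4546 0.0633 0.07  ]
sock [0.4773 0.0573 0.044 ]
pl [ 0.4395 -0.2526  0.01  ]
pl [ 0.4377 -0.1426  0.01  ]
pl edge+ [ 0.5545 -0.1427  0.01  ]
straight top front [ 0.5181 -0.2176  0.0245]
straight top far [ 0.601  -0.217   0.0245]
straightbase [ 0.5204 -0.2184  0.01  ]
gib [ 0.5214 -0.1727  0.0245]
gib2 [ 0.5757 -0.179   0.0245]
```

Emit:
{"op": "arm_command", "data": {"increments": [[[3,0,0.5,0],[4,0,0.7,0],[3,0,0.9,0],[0,0,0,0],[0,0,0,0]]]}}

```text
time: 3.5
eef_pos: [0.4396, 0.0575, 0.1024]
tcp_rot: [-0.0, 0.707, 0.0, 0.708]
contact_force: [-0.1, -0.2, -1.1]
opening: 0.583
```

```bash
python3 - <<'E'
from h import *
s,p,r=pose();print(s["time"],p,np.round(r,4).tolist(),s["contact_force"],s["opening"])
im=optics.read_camera("wrist");cv2.imwrite("pics/w2.png",im)
C=cam("wrist")
print("fin expected", proj("wrist",[.4389,.0575,.07],C))
E
```

```text
3.5 [0.43955886 0.05747451 0.10243466] [[0.0013, -0.0003, 1.0], [-0.0001, 1.0, 0.0003], [-1.0, -0.0001, 0.0013]] [-0.07856664 -0.24431071 -1.05568999] 0.5825383175685013
fin expected [np.float64(220.61573571333315), np.float64(320.57713330349486)]
```

View pics/w2.png

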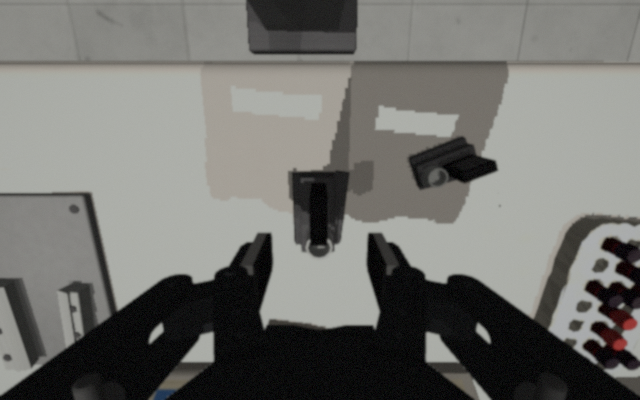

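Emit:
{"op": "arm_command", "data": {"increments": [[[3,0,0,0],[3,0,0,0],[1.1,0,0,0],[0,0,0,0],[0,0,0,0]]]}}

```text
time: 4.18
eef_pos: [0.4403, 0.057, 0.0318]
tcp_rot: [0.0, 0.706, -0.0, 0.708]
contact_force: [0.1, 0.6, -0.3]
opening: 0.585
```

```bash
python3 - <<'E'
from h import *
s,p,r=pose();print(s["time"],p,s["contact_force"],s["opening"])
im=optics.read_camera("wrist");cv2.imwrite("pics/w3.png",im)
E
```

```text
4.175 [0.44032106 0.05697285 0.03184521] [ 0.10519778  0.59677421 -0.26735607] 0.58501449601674
```

View pics/w3.png

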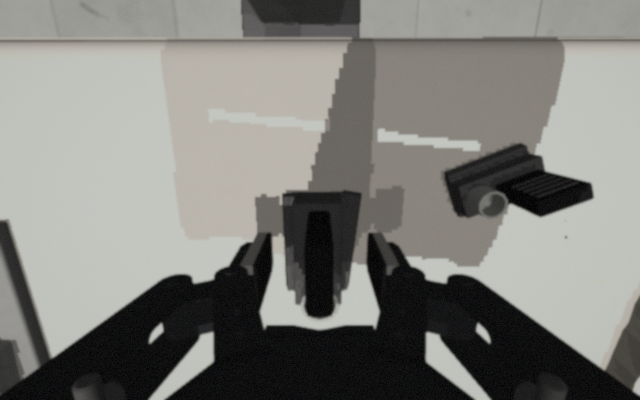

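Large carrier's fin (col ~319, rows 210–318) stands between the open fingers (cols 270–370). Closing.

Emit:
{"op": "arm_command", "data": {"increments": [[[0,0,0,0],[0,0,0,0],[0,0,0,0],[0,0,0,0],[0,0,0,0],[0,0,0,0]]], "grip": 0.4, "grip_force": 50}}

```text
time: 4.97
eef_pos: [0.4394, 0.057, 0.0308]
tcp_rot: [0.0, 0.707, -0.0, 0.707]
contact_force: [-0.7, 0.5, 4.7]
opening: 0.131
```

Emit:
{"op": "arm_command", "data": {"increments": [[[-2,0,0,0],[-3,0,0,0],[0,0,0,0],[0,0,0,0]]]}}

```text
time: 5.48
eef_pos: [0.4378, 0.0572, 0.0788]
tcp_rot: [0.0, 0.708, -0.0, 0.706]
contact_force: [-0.1, 0.2, -2.3]
opening: 0.134
```

```bash
python3 - <<'E'
from h import *
s,p,r=pose();print(s["time"],p,s["contact_force"],s["opening"],s["wrist_torque"])
im=optics.read_camera("wrist");cv2.imwrite("pics/w4.png",im)
E
```

```text
5.475 [0.43781773 0.05716091 0.07883192] [-0.10967282  0.20827824 -2.29847286] 0.13441614386137657 [0.01266111 0.00571799 0.01751073]
```

View pics/w4.png

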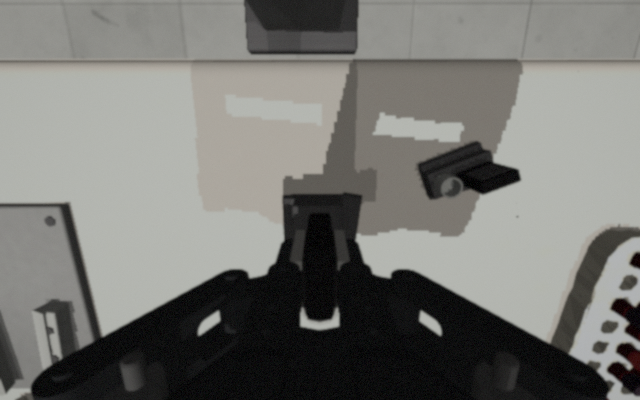

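Emit:
{"op": "arm_command", "data": {"increments": [[[-2.5,-2,0,0],[-2.5,-4.5,0.5,0],[0,-5,0.5,0],[0,-5,0.5,0],[0,-5,0,0],[0,-3.7,0,0],[0,0,0,0],[0,0,0,0],[0,0,0,0]]]}}

```text
time: 6.65
eef_pos: [0.4534, -0.1936, 0.1294]
tcp_rot: [0.0, 0.708, 0.001, 0.707]
contact_force: [1.1, 0.0, -1.6]
opening: 0.134
```

```bash
python3 - <<'E'
from h import *
s,p,r=pose();print(s["time"],p,s["contact_force"],s["opening"],r.round(4).tolist())
im=optics.read_camera("wrist");cv2.imwrite("pics/w5.png",im)
cv2.imwrite("pics/w5c.png",cv2.resize(im[150:360,200:460],None,fx=3,fy=3,interpolation=cv2.INTER_CUBIC))
cv2.imwrite("pics/s5.png",optics.read_camera("scene"))
E
```

```text
6.65 [ 0.45335711 -0.19358315  0.12943508] [ 1.06233625  0.00888273 -1.56254325] 0.13448994687337004 [[-0.0014, -0.0005, 1.0], [0.0012, 1.0, 0.0005], [-1.0, 0.0012, -0.0014]]
```

View pics/w5.png

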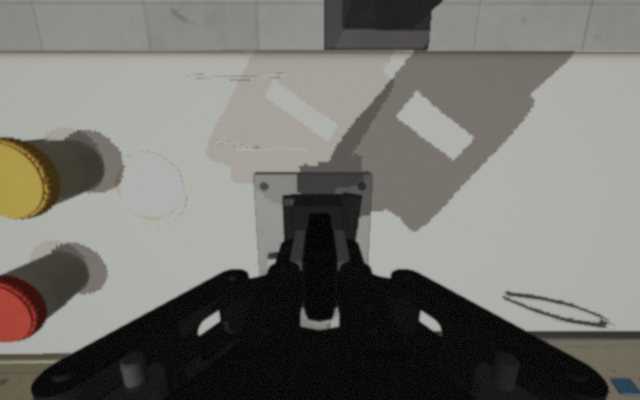

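View pics/w5c.png

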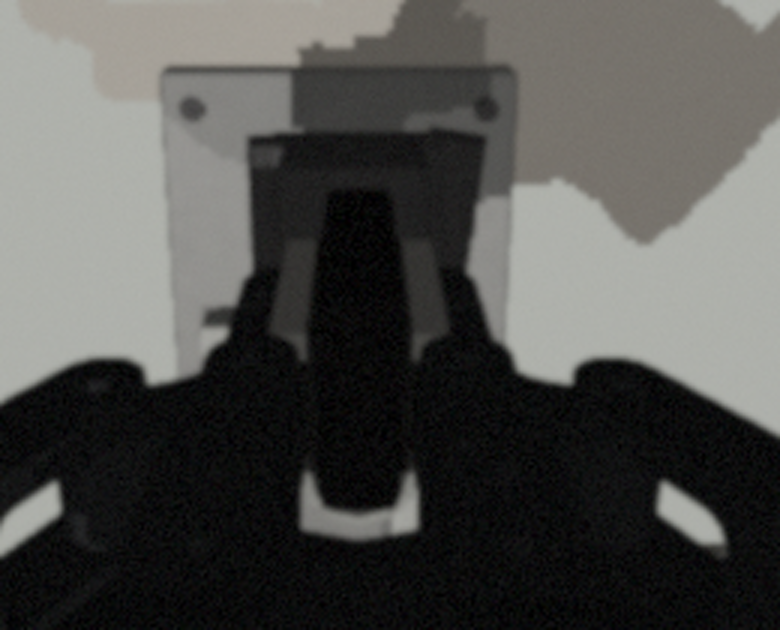

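```bash
python3 - <<'E'
from h import *
C=cam("wrist")
f=lambda x,y:(150+(y+.5)/3-.5,200+(x+.5)/3-.5)
for n,c,z in [("pl-",(162,71),.01),("pl+",(516,71),.01),("pl-far",(180,360),.01),("pl+far",(507,345),.01),("jawface",(205,312),.0245),("car rear-",(250,138),.0984),("car rear+",(486,138),.0984)]:
    print(n,ray("wrist",f(*c),z,C).round(4))
E
```

```text
pl- [ 0.4389 -0.2554  0.01  ]
pl+ [ 0.4387 -0.1459  0.01  ]
pl-far [ 0.539  -0.2554  0.01  ]
pl+far [ 0.5332 -0.1442  0.01  ]
jawface [ 0.5136 -0.2431  0.0245]
car rear- [ 0.4354 -0.2173  0.0984]
car rear+ [ 0.4354 -0.1678  0.0984]
```

View pics/s5.png

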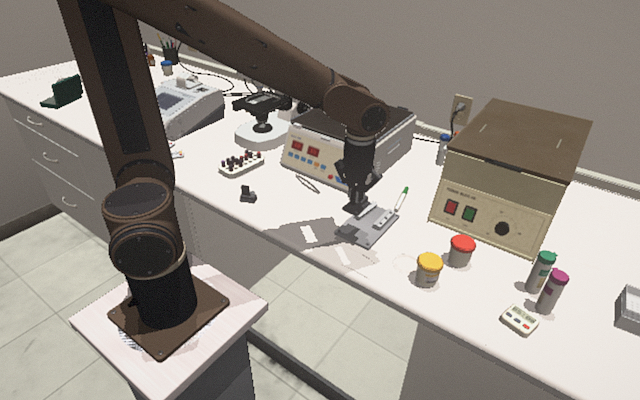

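Emit:
{"op": "arm_command", "data": {"increments": [[[2,-0.2,-0.2,0],[3,-0.2,-0.2,0],[2.5,0,0,0],[0.8,0,0,0],[0,0,0,0],[0,0,0,0]]]}}

```text
time: 7.5
eef_pos: [0.4508, -0.1994, 0.0486]
tcp_rot: [-0.0, 0.706, -0.001, 0.708]
contact_force: [-1.1, 0.3, -2.0]
opening: 0.134
```

```bash
python3 - <<'E'
from h import *
s,p,r=pose();print(s["time"],p,s["contact_force"],s["opening"],r.round(4).tolist())
im=optics.read_camera("wrist");cv2.imwrite("pics/w6.png",im)
cv2.imwrite("pics/w6c.png",cv2.resize(im[150:360,200:460],None,fx=3,fy=3,interpolation=cv2.INTER_CUBIC))
E
```

```text
7.5 [ 0.45078669 -0.19940554  0.0486284 ] [-1.09060444  0.28215929 -2.01461344] 0.13431432370761 [[0.0021, 0.0004, 1.0], [-0.0015, 1.0, -0.0004], [-1.0, -0.0015, 0.0021]]
```

View pics/w6c.png

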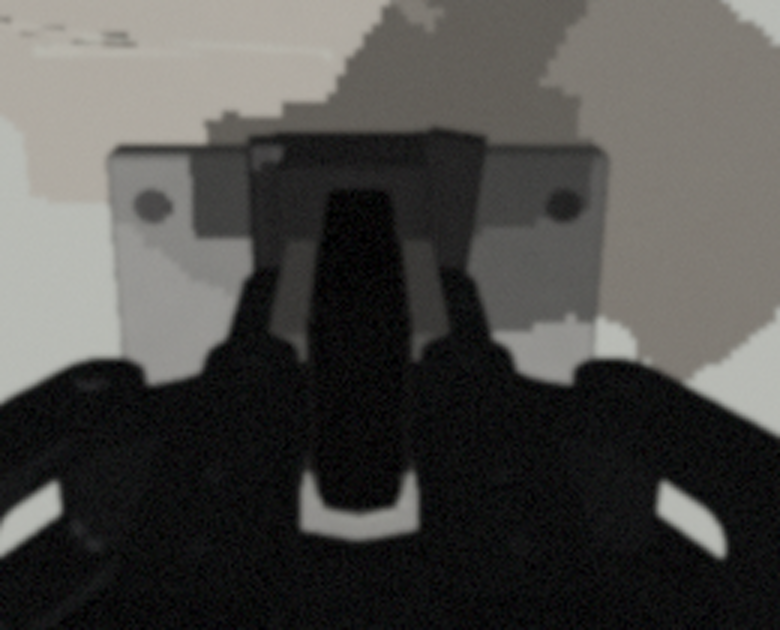

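```bash
python3 - <<'E'
from h import *
C=cam("wrist")
f=lambda x,y:(150+(y+.5)/3-.5,200+(x+.5)/3-.5)
for n,c,z in [("pl-",(108,149),.01),("pl+",(608,149),.01),("car rear-",(249,137),.0176),("car rear+",(486,137),.0176)]:
    print(n,ray("wrist",f(*c),z,C).round(4))
E
```

```text
pl- [ 0.4371 -0.2551  0.01  ]
pl+ [ 0.437  -0.1457  0.01  ]
car rear- [ 0.4321 -0.2231  0.0176]
car rear+ [ 0.4321 -0.1736  0.0176]
```

Emit:
{"op": "arm_command", "data": {"increments": [[[0.4,0.2,0,0],[0,0,0,0],[0,0,0,0]]]}}

```text
time: 7.92
eef_pos: [0.4498, -0.1969, 0.0434]
tcp_rot: [0.0, 0.707, -0.0, 0.707]
contact_force: [0.1, 0.3, -1.0]
opening: 0.136
```

Emit:
{"op": "arm_command", "data": {"increments": [[[0.2,0,0,0],[0,0,0,0],[0,0,0,0]]]}}

```text
time: 8.3
eef_pos: [0.4498, -0.197, 0.0413]
tcp_rot: [0.0, 0.707, -0.0, 0.707]
contact_force: [0.0, -0.3, -2.6]
opening: 0.138
```

Emit:
{"op": "arm_command", "data": {"increments": [[[0.1,0,0,0],[0,0,0,0],[0,0,0,0]]]}}

```text
time: 8.68
eef_pos: [0.45, -0.1971, 0.0409]
tcp_rot: [0.0, 0.707, -0.0, 0.707]
contact_force: [-2.9, 1.1, 3.0]
opening: 0.13
```

Emit:
{"op": "arm_command", "data": {"increments": [[[0,0,0.4,0],[0,0,0.4,0],[0,0,0.4,0],[0,0,0,0]]]}}

```text
time: 9.18
eef_pos: [0.4627, -0.1974, 0.0408]
tcp_rot: [-0.0, 0.707, -0.001, 0.708]
contact_force: [-1.2, -1.2, 4.7]
opening: 0.133
```

Emit:
{"op": "arm_command", "data": {"increments": [[[0,0,0.4,0],[0,0,0.4,0],[0,0,0.4,0],[0,0,0,0]]]}}

```text
time: 9.68
eef_pos: [0.4744, -0.1973, 0.0409]
tcp_rot: [0.0, 0.707, -0.001, 0.707]
contact_force: [-1.7, 0.2, 5.1]
opening: 0.134
```

Emit:
{"op": "arm_command", "data": {"increments": [[[0,0,0.4,0],[0,0,0.4,0],[0,0,0.4,0],[0,0,0,0]]]}}

```text
time: 10.18
eef_pos: [0.4863, -0.1973, 0.0409]
tcp_rot: [0.0, 0.707, -0.001, 0.707]
contact_force: [-1.1, 0.3, 5.4]
opening: 0.136
```

```bash
python3 - <<'E'
from h import *
s,p,r=pose();print(s["time"],p,s["contact_force"],s["opening"],r.round(4).tolist())
im=optics.read_camera("wrist");cv2.imwrite("pics/w7.png",im)
cv2.imwrite("pics/w7c.png",cv2.resize(im[100:330,200:460],None,fx=2.8,fy=2.8,interpolation=cv2.INTER_CUBIC))
C=cam("wrist")
im=optics.read_camera("scene")
cv2.imwrite("pics/s7c.png",cv2.resize(im[170:260,310:430],None,fx=6,fy=6,interpolation=cv2.INTER_CUBIC))
E
```

```text
10.175 [ 0.48634066 -0.19732321  0.04085008] [-1.05038751  0.31509919  5.41627505] 0.13558753253619535 [[0.001, 0.0008, 1.0], [-0.0007, 1.0, -0.0008], [-1.0, -0.0007, 0.001]]
```

View pics/w7c.png

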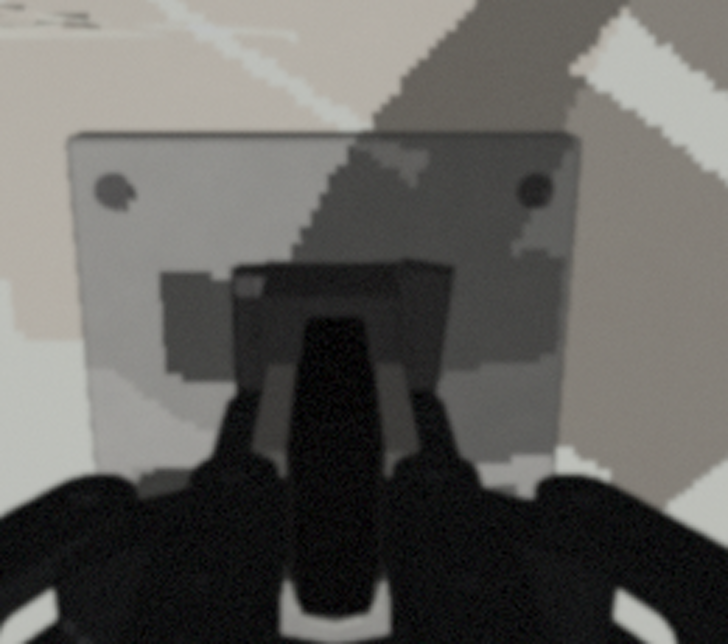

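View pics/s7c.png

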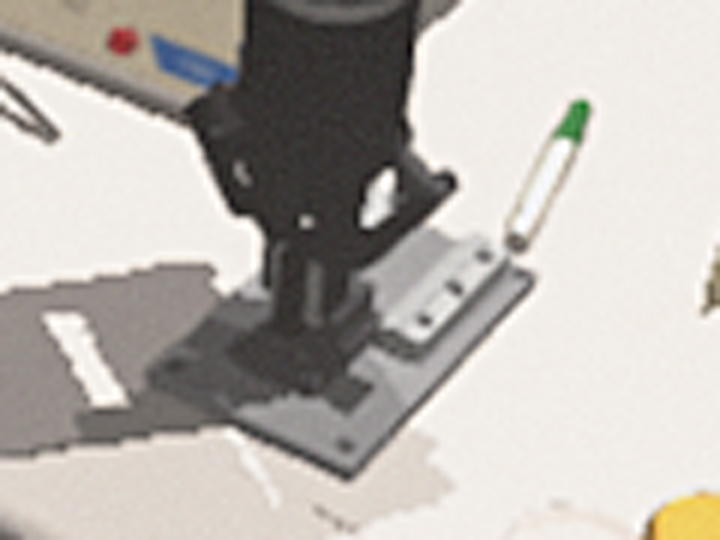

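Emit:
{"op": "arm_command", "data": {"increments": [[[0,0,0.4,0],[0,-0.05,0.4,0],[0,-0.05,0.4,0],[0,0,0,0]]]}}

```text
time: 10.78
eef_pos: [0.4982, -0.1982, 0.0408]
tcp_rot: [0.0, 0.707, -0.0, 0.707]
contact_force: [-2.1, 0.4, 6.2]
opening: 0.136
```

Emit:
{"op": "arm_command", "data": {"increments": [[[0,0,0.3,0],[0,0,0.3,0],[0,0,0.2,0],[0,0,0,0]]]}}

```text
time: 11.28
eef_pos: [0.506, -0.1983, 0.0409]
tcp_rot: [0.0, 0.707, -0.0, 0.707]
contact_force: [-3.9, 0.3, 6.6]
opening: 0.131
```

Emit:
{"op": "arm_command", "data": {"increments": [[[-0.05,0,0,0],[0,0,0,0],[0,0,0,0],[0,0,0,0]]], "grip": 4.5}}

```text
time: 11.78
eef_pos: [0.5058, -0.1979, 0.0406]
tcp_rot: [0.0, 0.707, -0.0, 0.707]
contact_force: [0.3, 0.2, -0.5]
opening: 0.525
```

Emit:
{"op": "arm_command", "data": {"increments": [[[-1,0,0,0],[-3,0,0,0],[-3,0,-2,0],[0,0,-3,0],[0,0,-1,0],[0,0,0,0]]]}}

```text
time: 12.52
eef_pos: [0.4456, -0.1979, 0.1109]
tcp_rot: [0.001, 0.707, -0.001, 0.707]
contact_force: [1.1, -0.1, 0.6]
opening: 0.529
```

```bash
python3 - <<'E'
from h import *
s,p,r=pose();print(s["time"],p,s["contact_force"],s["opening"],r.round(4).tolist())
im=optics.read_camera("wrist");cv2.imwrite("pics/w8.png",im)
C=cam("wrist")
for q,z in [("carrier_mid",.045),("carrier_fin",.058),("carrier_tail",.029)]:
    print(q,[(np.round(d["at"],1).tolist(),round(d["conf"],2),np.round(ray("wrist",d["at"],z,C),4).tolist()) for d in optics.place_of("wrist",q)])
E
```

```text
12.525 [ 0.44558669 -0.19791381  0.11086126] [ 1.12732827 -0.12647572  0.55036565] 0.5287295645592219 [[0.0003, 0.0016, 1.0], [0.0, 1.0, -0.0016], [-1.0, 0.0, 0.0003]]
carrier_mid [([289.3, 323.4], 0.66, [0.5181, -0.1954, 0.045])]
carrier_fin [([287.4, 320.3], 0.72, [0.5077, -0.198, 0.058])]
carrier_tail [([245.4, 318.6], 0.73, [0.4861, -0.1994, 0.029])]
```

View pics/w8.png

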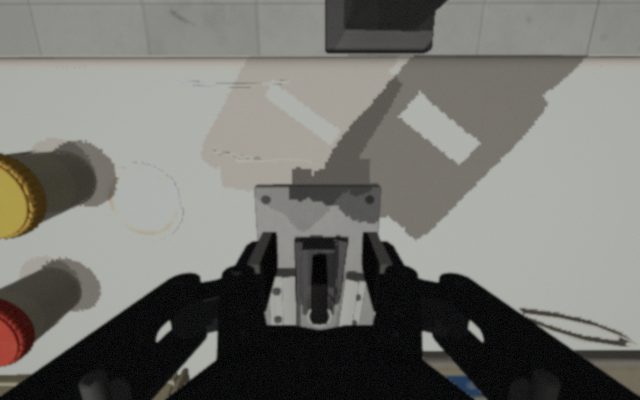

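Emit:
{"op": "arm_command", "data": {"increments": [[[0,0,0,0],[2,0,0,0],[3,0,0,0],[2,0,0,0],[1.2,0,0,0],[0,0,0,0],[0,0,0,0]]], "grip": 0}}

```text
time: 13.6
eef_pos: [0.4465, -0.1984, 0.0296]
tcp_rot: [-0.0, 0.707, -0.001, 0.708]
contact_force: [-0.6, -0.8, 0.5]
opening: 0.002
```

```bash
python3 - <<'E'
from h import *
s,p,r=pose();print(s["time"],p,s["contact_force"],s["opening"],r.round(4).tolist())
im=optics.read_camera("wrist");cv2.imwrite("pics/w9.png",im)
im=optics.read_camera("scene")
cv2.imwrite("pics/s9c.png",cv2.resize(im[170:260,310:430],None,fx=6,fy=6,interpolation=cv2.INTER_CUBIC))
E
```

```text
13.6 [ 0.4465033  -0.19838735  0.02962611] [-0.57381981 -0.80058853  0.49489849] 0.0015190231605390911 [[0.0013, 0.0007, 1.0], [-0.0009, 1.0, -0.0007], [-1.0, -0.0009, 0.0013]]
```

View pics/s9c.png

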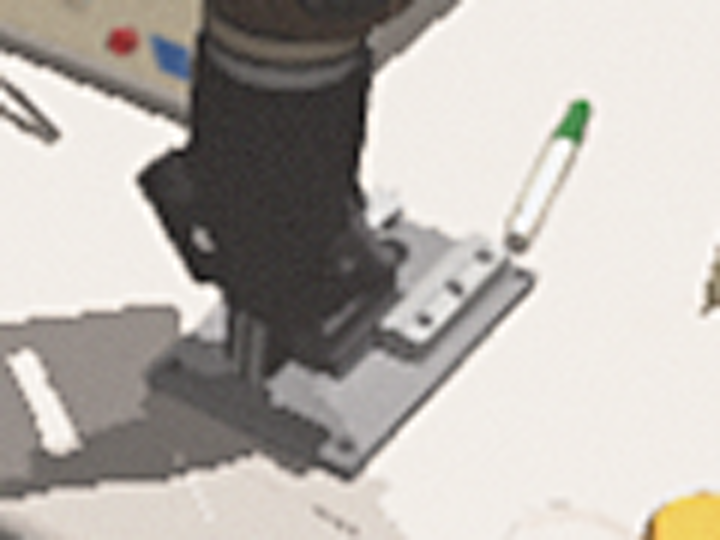

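Emit:
{"op": "arm_command", "data": {"increments": [[[0,-0.05,1.2,0],[0,0,0.8,0],[0,0,0.3,0],[0,0,0.2,0],[0,0,0.1,0]]]}}

```text
time: 14.32
eef_pos: [0.4718, -0.1983, 0.0287]
tcp_rot: [0.0, 0.707, -0.0, 0.707]
contact_force: [0.4, 1.0, 0.6]
opening: 0.0
```

Emit:
{"op": "arm_command", "data": {"increments": [[[0,0,0.15,0],[0,0,0.15,0],[0,0,0.15,0],[0,0,0.15,0],[0,0,0,0]]]}}

```text
time: 14.95
eef_pos: [0.4779, -0.1984, 0.0287]
tcp_rot: [0.0, 0.707, -0.0, 0.707]
contact_force: [-1.4, 0.6, 0.3]
opening: -0.001
```

Emit:
{"op": "arm_command", "data": {"increments": [[[0,0,0.2,0],[0,0,0.2,0],[0,0,0.2,0],[0,0,0.2,0],[0,0,0,0]]]}}

```text
time: 15.58
eef_pos: [0.4862, -0.1985, 0.0289]
tcp_rot: [0.0, 0.707, -0.0, 0.707]
contact_force: [-0.3, -0.1, 0.7]
opening: -0.001
```

Emit:
{"op": "arm_command", "data": {"increments": [[[0,0,0.1,0],[0,0,0.1,0],[0,0,0.1,0],[0,0,0.1,0],[0,0,0.1,0],[0,0,0,0]]]}}

```text
time: 16.32
eef_pos: [0.491, -0.1985, 0.0289]
tcp_rot: [0.0, 0.707, -0.0, 0.707]
contact_force: [-0.8, -0.5, 0.3]
opening: -0.006
```

Emit:
{"op": "arm_command", "data": {"increments": [[[0,0,0.1,0],[0,0,0.1,0],[0,0,0.1,0],[0,0,0.1,0],[0,0,0,0]]]}}

```text
time: 16.95
eef_pos: [0.495, -0.1985, 0.0288]
tcp_rot: [0.0, 0.707, -0.0, 0.707]
contact_force: [-1.3, -0.2, 0.4]
opening: 0.003
```

Emit:
{"op": "arm_command", "data": {"increments": [[[0,0,0.1,0],[0,0,0.1,0],[0,0,0.1,0],[0,0,0,0]]]}}

```text
time: 17.45
eef_pos: [0.498, -0.1985, 0.0288]
tcp_rot: [0.0, 0.707, -0.0, 0.707]
contact_force: [-0.8, 0.3, 0.8]
opening: 0.002
```

Verify the carrier is moving with the fingers.

```bash
python3 - <<'E'
from h import *
s,p,r=pose();print(s["time"],p,s["contact_force"])
im=optics.read_camera("wrist")
cv2.imwrite("pics/w10.png",cv2.resize(im[130:360,200:440],None,fx=2.6,fy=2.6,interpolation=cv2.INTER_CUBIC))
im=optics.read_camera("scene")
cv2.imwrite("pics/s10c.png",cv2.resize(im[170:260,310:430],None,fx=6,fy=6,interpolation=cv2.INTER_CUBIC))
E
```

```text
17.45 [ 0.49802501 -0.19850382  0.02882663] [-0.775074    0.2689291   0.77192686]
```

View pics/w10.png

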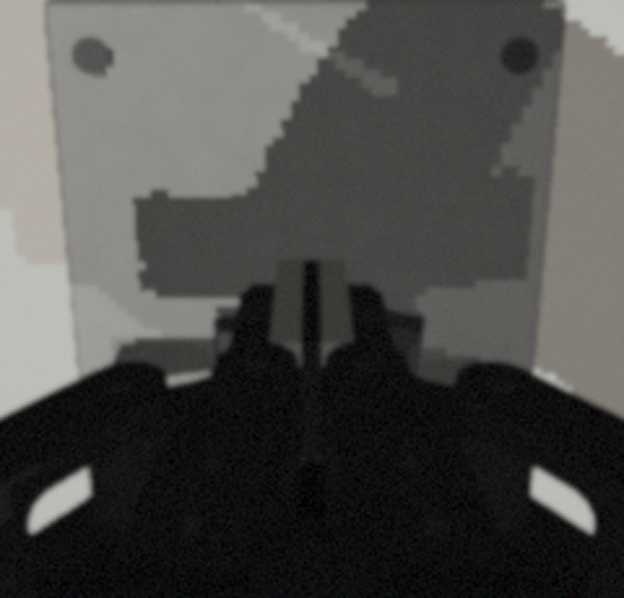

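View pics/s10c.png

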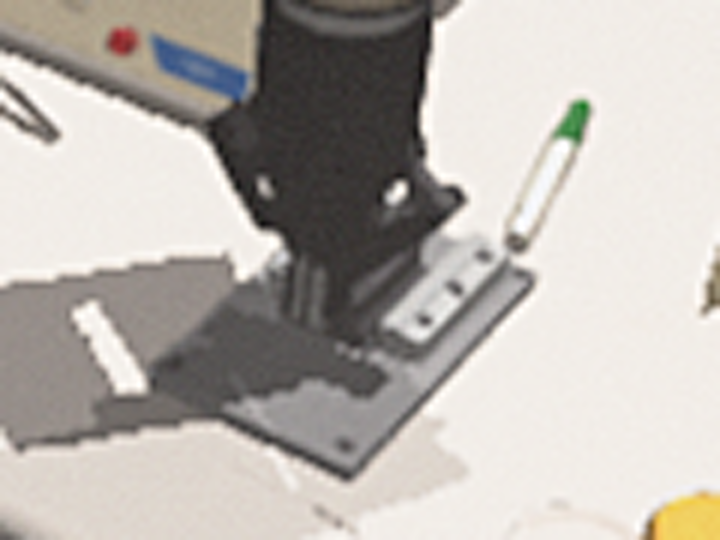

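Emit:
{"op": "arm_command", "data": {"increments": [[[0,0,0.05,0],[0,0,0.05,0],[0,0,0.05,0],[0,0,0,0]]]}}

```text
time: 18.05
eef_pos: [0.4994, -0.1985, 0.0288]
tcp_rot: [0.0, 0.707, -0.0, 0.707]
contact_force: [-1.0, 0.8, 0.8]
opening: 0.001
```

Emit:
{"op": "arm_command", "data": {"increments": [[[0,0,0.05,0],[0,0,0.05,0],[0,0,0.05,0],[0,0,0,0]]]}}

```text
time: 18.55
eef_pos: [0.5009, -0.1985, 0.0288]
tcp_rot: [0.0, 0.707, -0.0, 0.707]
contact_force: [-0.9, 0.2, 0.5]
opening: -0.003
```

Emit:
{"op": "arm_command", "data": {"increments": [[[0,0,0.05,0],[0,0,0.05,0],[0,0,0.05,0],[0,0,0,0]]]}}

```text
time: 19.05
eef_pos: [0.5024, -0.1985, 0.0288]
tcp_rot: [0.0, 0.707, -0.0, 0.707]
contact_force: [-0.6, -0.8, 0.7]
opening: 0.002
```

Emit:
{"op": "arm_command", "data": {"increments": [[[0,0,0.05,0],[0,0,0.05,0],[0,0,0.05,0],[0,0,0,0]]]}}

```text
time: 19.55
eef_pos: [0.5039, -0.1985, 0.0288]
tcp_rot: [0.0, 0.707, -0.0, 0.707]
contact_force: [-0.4, 0.4, 0.1]
opening: 0.002
```

Emit:
{"op": "arm_command", "data": {"increments": [[[0,0,0.05,0],[0,0,0.05,0],[0,0,0.05,0],[0,0,0.05,0],[0,0,0,0]]]}}

```text
time: 20.18
eef_pos: [0.5059, -0.1985, 0.0288]
tcp_rot: [0.0, 0.707, -0.0, 0.707]
contact_force: [-1.2, -0.2, 0.6]
opening: -0.004
```

Emit:
{"op": "arm_command", "data": {"increments": [[[0,0,0.05,0],[0,0,0.05,0],[0,0,0.05,0],[0,0,0.05,0],[0,0,0,0]]]}}

```text
time: 20.8
eef_pos: [0.5078, -0.1985, 0.0288]
tcp_rot: [0.0, 0.707, -0.0, 0.707]
contact_force: [-2.2, -0.3, 0.3]
opening: -0.001
```

Emit:
{"op": "arm_command", "data": {"increments": [[[0,0,0.05,0],[0,0,0.05,0],[0,0,0.05,0],[0,0,0.05,0],[0,0,0,0]]]}}

```text
time: 21.42
eef_pos: [0.5097, -0.1987, 0.0288]
tcp_rot: [0.0, 0.707, -0.0, 0.707]
contact_force: [-2.4, -2.5, 0.8]
opening: 0.003
```

Emit:
{"op": "arm_command", "data": {"increments": [[[0,0,0.05,0],[0,0,0.05,0],[0,0,0.05,0],[0,0,0.05,0],[0,0,0,0]]]}}

```text
time: 22.05
eef_pos: [0.5115, -0.1988, 0.0288]
tcp_rot: [0.0, 0.707, -0.0, 0.707]
contact_force: [-3.5, -2.7, 1.0]
opening: -0.002
```

Emit:
{"op": "arm_command", "data": {"increments": [[[0,0,0.05,0],[0,0,0.05,0],[0,0,0,0]]]}}

```text
time: 22.42
eef_pos: [0.5126, -0.1988, 0.0288]
tcp_rot: [0.0, 0.707, -0.0, 0.707]
contact_force: [-4.5, -2.9, 1.4]
opening: 0.002
```

Emit:
{"op": "arm_command", "data": {"increments": [[[0,0,0.05,0],[0,0,0.05,0],[0,0,0,0]]]}}

```text
time: 22.8
eef_pos: [0.5135, -0.1988, 0.0288]
tcp_rot: [0.0, 0.707, -0.0, 0.707]
contact_force: [-4.6, -3.3, 1.7]
opening: -0.001
```

Emit:
{"op": "arm_command", "data": {"increments": [[[0,0,0.05,0],[0,0,0.05,0],[0,0,0,0]]]}}

```text
time: 23.18
eef_pos: [0.5147, -0.1987, 0.0288]
tcp_rot: [0.0, 0.707, -0.0, 0.707]
contact_force: [-3.7, -2.3, 0.1]
opening: -0.001
```

Emit:
{"op": "arm_command", "data": {"increments": [[[0,0,0.05,0],[0,0,0.05,0],[0,0,0,0]]]}}

```text
time: 23.55
eef_pos: [0.5157, -0.1986, 0.0287]
tcp_rot: [0.0, 0.707, -0.0, 0.707]
contact_force: [-4.3, -3.1, -0.3]
opening: 0.002
```

Emit:
{"op": "arm_command", "data": {"increments": [[[0,0,0.05,0],[0,0,0.05,0],[0,0,0,0]]]}}

```text
time: 23.92
eef_pos: [0.5171, -0.1983, 0.0288]
tcp_rot: [0.001, 0.707, -0.0, 0.707]
contact_force: [-2.7, -2.0, -0.8]
opening: -0.001
```

Emit:
{"op": "arm_command", "data": {"increments": [[[0,0,0.05,0],[0,0,0.05,0],[0,0,0,0]]]}}

```text
time: 24.3
eef_pos: [0.518, -0.1984, 0.0288]
tcp_rot: [0.0, 0.707, -0.0, 0.707]
contact_force: [-1.8, -1.4, 1.3]
opening: 0.003
```

Emit:
{"op": "arm_command", "data": {"increments": [[[0,0,0.05,0],[0,0,0.05,0],[0,0,0,0]]]}}

```text
time: 24.68
eef_pos: [0.5189, -0.1985, 0.0288]
tcp_rot: [0.0, 0.707, -0.0, 0.707]
contact_force: [-1.9, -2.3, -0.6]
opening: 0.001
```

Emit:
{"op": "arm_command", "data": {"increments": [[[0,0,0.05,0],[0,0,0.05,0],[0,0,0,0]]]}}

```text
time: 25.05
eef_pos: [0.5198, -0.1985, 0.0288]
tcp_rot: [0.0, 0.707, -0.0, 0.707]
contact_force: [-2.7, -2.1, -0.4]
opening: 0.001
```

Emit:
{"op": "arm_command", "data": {"increments": [[[0,0,0.05,0],[0,0,0.05,0],[0,0,0,0]]]}}

```text
time: 25.42
eef_pos: [0.5208, -0.1986, 0.0289]
tcp_rot: [0.0, 0.707, -0.0, 0.707]
contact_force: [-3.1, -1.9, 0.2]
opening: 0.0
```

```bash
python3 - <<'E'
from h import *
s,p,r=pose();print(s["time"],p,s["contact_force"])
im=optics.read_camera("wrist")
cv2.imwrite("pics/w11.png",cv2.resize(im[130:360,200:440],None,fx=2.6,fy=2.6,interpolation=cv2.INTER_CUBIC))
im=optics.read_camera("scene")
cv2.imwrite("pics/s11c.png",cv2.resize(im[170:260,310:430],None,fx=6,fy=6,interpolation=cv2.INTER_CUBIC))
im=optics.read_camera("top")
cv2.imwrite("pics/t11c.png",cv2.resize(im[140:230,310:400],None,fx=6,fy=6,interpolation=cv2.INTER_CUBIC))
E
```

```text
25.425 [ 0.52081742 -0.1986014   0.02885664] [-3.07022493 -1.91710727  0.22838193]
```

View pics/w11.png

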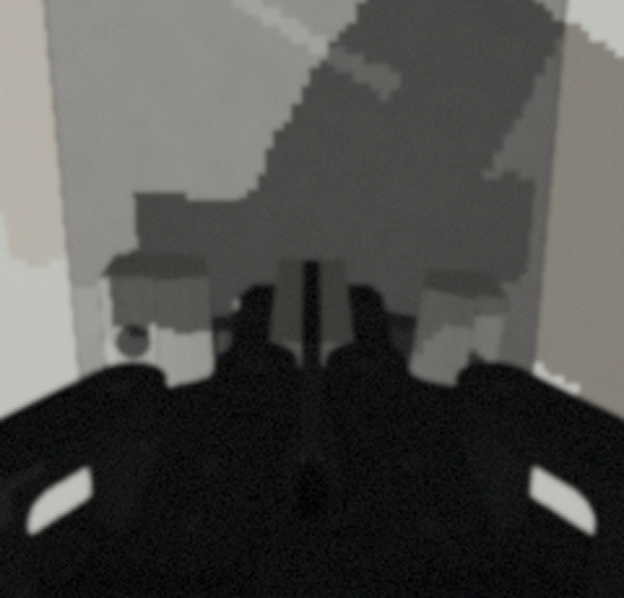

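View pics/s11c.png

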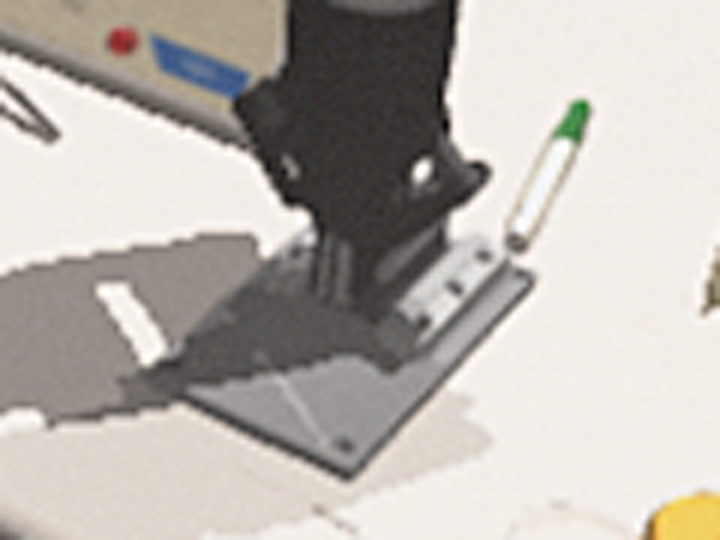

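Emit:
{"op": "arm_command", "data": {"increments": [[[0,0,0.05,0],[0,0,0.05,0],[0,0,0,0]]]}}

```text
time: 25.95
eef_pos: [0.5218, -0.1986, 0.0289]
tcp_rot: [0.0, 0.707, -0.0, 0.707]
contact_force: [-3.0, -2.2, -0.4]
opening: 0.001
```

Emit:
{"op": "arm_command", "data": {"increments": [[[0,0,0.05,0],[0,0,0.05,0],[0,0,0,0]]]}}

```text
time: 26.32
eef_pos: [0.5224, -0.1986, 0.0288]
tcp_rot: [0.0, 0.708, -0.0, 0.707]
contact_force: [-5.1, -3.1, 0.8]
opening: 0.002
```

Emit:
{"op": "arm_command", "data": {"increments": [[[0,0,0.05,0],[0,0,0.05,0],[0,0,0,0]]]}}

```text
time: 26.7
eef_pos: [0.5225, -0.1986, 0.0288]
tcp_rot: [0.0, 0.708, 0.0, 0.706]
contact_force: [-8.0, -3.4, 2.7]
opening: -0.0
```

Emit:
{"op": "arm_command", "data": {"increments": [[[0,0,0.05,0],[0,0,0.05,0],[0,0,0,0]]]}}

```text
time: 27.08
eef_pos: [0.5226, -0.1986, 0.0288]
tcp_rot: [0.0, 0.709, 0.0, 0.705]
contact_force: [-11.6, -3.8, 6.5]
opening: -0.003
```

Emit:
{"op": "arm_command", "data": {"increments": [[[0,0,0.05,0],[0,0,0.05,0],[0,0,0,0]]]}}

```text
time: 27.45
eef_pos: [0.5227, -0.1986, 0.0287]
tcp_rot: [0.0, 0.71, 0.001, 0.704]
contact_force: [-13.1, -4.1, 7.8]
opening: -0.002
```

Emit:
{"op": "arm_command", "data": {"increments": [[[0,-0.05,-0.3,0],[0,-0.05,-0.4,0],[0,0,0,0],[0,0,0,0]]]}}

```text
time: 27.95
eef_pos: [0.5194, -0.1994, 0.0291]
tcp_rot: [0.0, 0.707, -0.0, 0.708]
contact_force: [0.5, -0.2, -0.4]
opening: -0.004
```

Emit:
{"op": "arm_command", "data": {"increments": [[[0,0,0.15,0],[0,0,0.1,0],[0,0,0.05,0],[0,0,0.05,0],[0,0,0,0]]]}}

```text
time: 28.58
eef_pos: [0.5223, -0.1995, 0.0288]
tcp_rot: [0.0, 0.707, -0.0, 0.707]
contact_force: [0.0, 0.1, 0.4]
opening: 0.0
```

Emit:
{"op": "arm_command", "data": {"increments": [[[0,0,0.05,0],[0,0,0.05,0],[0,0,0.05,0],[0,0,0,0]]]}}

```text
time: 29.08
eef_pos: [0.5226, -0.1995, 0.0287]
tcp_rot: [0.0, 0.708, 0.0, 0.706]
contact_force: [-5.3, -0.6, 4.0]
opening: -0.004
```

Emit:
{"op": "arm_command", "data": {"increments": [[[0,0,0.05,0],[0,0,0.05,0],[0,0,0,0]]]}}

```text
time: 29.45
eef_pos: [0.5226, -0.1995, 0.0287]
tcp_rot: [0.0, 0.709, 0.0, 0.705]
contact_force: [-9.2, -1.3, 5.5]
opening: -0.001
```

Emit:
{"op": "arm_command", "data": {"increments": [[[0,0,0.05,0],[0,0,0.05,0],[0,0,0,0]]]}}

```text
time: 29.82
eef_pos: [0.5226, -0.1994, 0.0287]
tcp_rot: [0.0, 0.71, 0.001, 0.704]
contact_force: [-11.8, -0.6, 8.6]
opening: 0.002
```

Emit:
{"op": "arm_command", "data": {"increments": [[[0,0,0.05,0],[0,0,0.03,0],[0,0,0,0]]]}}

```text
time: 30.2
eef_pos: [0.5227, -0.1994, 0.0287]
tcp_rot: [0.0, 0.711, 0.001, 0.703]
contact_force: [-15.1, -1.2, 9.1]
opening: -0.001
```

Emit:
{"op": "arm_command", "data": {"increments": [[[0,0,0.04,0],[0,0,0,0],[0,0,0,0],[0,0,0,0]]]}}

```text
time: 30.7
eef_pos: [0.5226, -0.1994, 0.0286]
tcp_rot: [0.0, 0.711, 0.001, 0.703]
contact_force: [-15.2, -2.2, 11.7]
opening: -0.001
```

Emit:
{"op": "arm_command", "data": {"increments": [[[0,0,-0.4,0],[0,0,-2,0],[0,0,-3,0],[-3,0,-2,0],[-5,0,0,0],[0,0,0,0],[0,0,0,0]]], "grip": 8}}

```text
time: 31.58
eef_pos: [0.4533, -0.1994, 0.1088]
tcp_rot: [0.0, 0.707, -0.0, 0.708]
contact_force: [-0.2, -0.4, -0.8]
opening: 0.939
```

```bash
python3 - <<'E'
from h import *
s,p,r=pose();print(s["time"],p,s["contact_force"])
im=optics.read_camera("wrist")
cv2.imwrite("pics/w12.png",im)
cv2.imwrite("pics/w12c.png",cv2.resize(im[160:340,240:400],None,fx=3.3,fy=3.3,interpolation=cv2.INTER_CUBIC))
C=cam("wrist")
for q,z in [("carrier_mid",.045),("carrier_fin",.058),("carrier_tail",.029)]:
    print(q,[(np.round(d["at"],1).tolist(),round(d["conf"],2),np.round(ray("wrist",d["at"],z,C),4).tolist()) for d in optics.place_of("wrist",q)])
E
```

```text
31.575 [ 0.45328198 -0.19936971  0.10875823] [-0.15882687 -0.40580756 -0.82612588]
carrier_mid [([334.8, 320.7], 0.92, [0.5672, -0.1984, 0.045])]
carrier_fin [([333.8, 320.3], 0.76, [0.5548, -0.1988, 0.058])]
carrier_tail [([288.9, 318.9], 0.59, [0.5329, -0.2, 0.029])]
```

View pics/w12c.png

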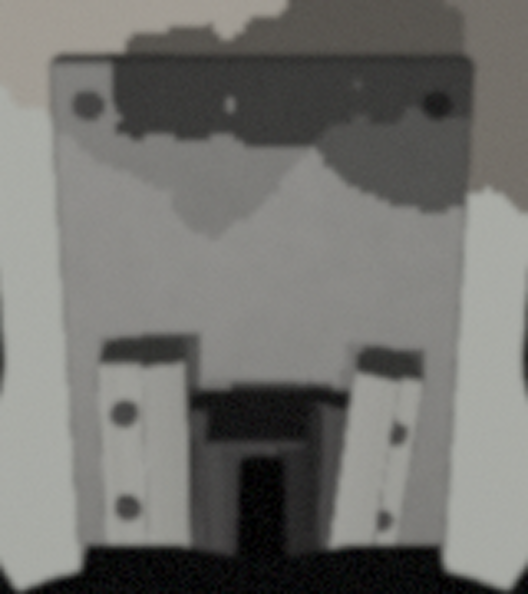

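Emit:
{"op": "arm_command", "data": {"increments": [[[-3,0,2,0],[-4,0,3,0],[-2,0,2,0],[0,0,0,0],[0,0,0,0],[0,0,0,0]]]}}

```text
time: 32.52
eef_pos: [0.5214, -0.1989, 0.1966]
tcp_rot: [0.001, 0.708, 0.0, 0.706]
contact_force: [0.7, -0.2, -0.4]
opening: 0.938
```

```bash
python3 - <<'E'
from h import *
s,p,r=pose();print(s["time"],p,s["contact_force"])
im=optics.read_camera("wrist")
cv2.imwrite("pics/w13.png",im)
cv2.imwrite("pics/w13c.png",cv2.resize(im[140:280,260:380],None,fx=5,fy=5,interpolation=cv2.INTER_CUBIC))
C=cam("wrist")
for q,z in [("carrier_mid",.045),("carrier_fin",.058),("carrier_tail",.029),("way_home",.01),("way_mouth",.01)]:
    print(q,[(np.round(d["at"],1).tolist(),round(d["conf"],2),np.round(ray("wrist",d["at"],z,C),4).tolist()) for d in optics.place_of("wrist",q)])
E
```

```text
32.525 [ 0.52140666 -0.19894053  0.19659685] [ 0.69835798 -0.23400374 -0.38555327]
carrier_mid [([222.1, 320.4], 0.89, [0.5669, -0.1984, 0.045]), ([229.1, 532.0], 0.68, [0.5753, 0.0344, 0.045])]
carrier_fin [([217.1, 319.2], 0.81, [0.5564, -0.1997, 0.058])]
carrier_tail [([190.3, 318.0], 0.59, [0.5352, -0.201, 0.029])]
way_home []
way_mouth [([171.8, 320.0], 0.81, [0.5179, -0.1987, 0.01])]
```

View pics/w13c.png

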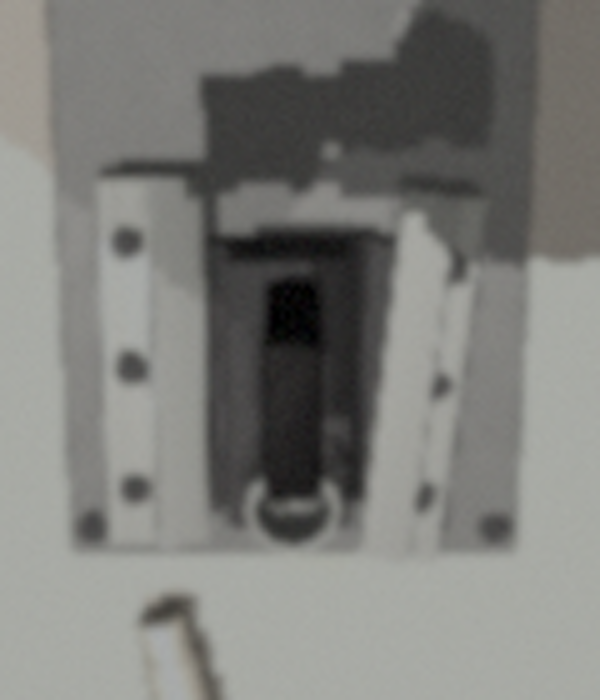

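```bash
python3 - <<'E'
import cv2,numpy as np
im=cv2.imread("pics/w13.png")[175:260,292:352].astype(float)
im=np.clip((im/140)**0.6*255,0,255).astype(np.uint8)
cv2.imwrite("pics/w13d.png",cv2.resize(im,None,fx=7,fy=7,interpolation=cv2.INTER_CUBIC))
im=cv2.imread("pics/w12.png")[250:330,280:370].astype(float)
im=np.clip((im/140)**0.6*255,0,255).astype(np.uint8)
cv2.imwrite("pics/w12d.png",cv2.resize(im,None,fx=7,fy=7,interpolation=cv2.INTER_CUBIC))
E
```

```text
(no output)
```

View pics/w13d.png

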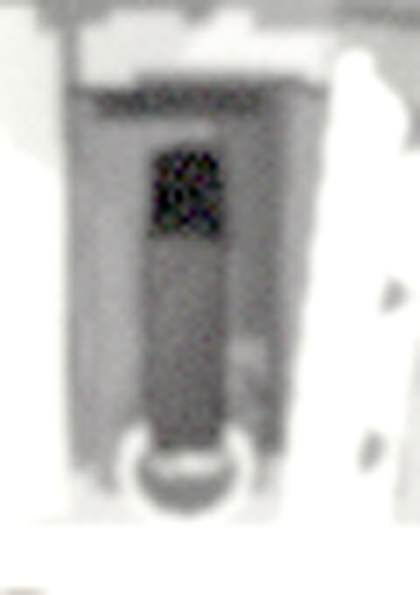

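View pics/w12d.png

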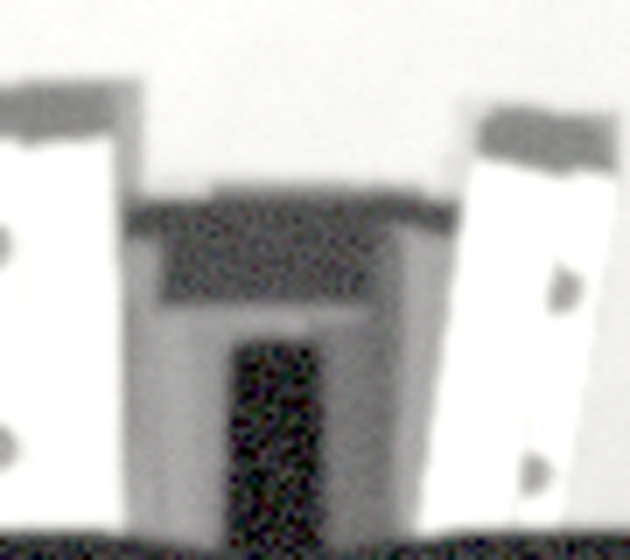

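Emit:
{"op": "arm_command", "data": {"increments": [[[3,0,-3,0],[4,0,-3,0],[4,0,-0.5,0],[4,0,0,0],[1.6,0,0,0],[0,0,0,0],[0,0,0,0]]], "grip": 0}}

```text
time: 33.7
eef_pos: [0.4594, -0.2003, 0.0345]
tcp_rot: [-0.0, 0.706, -0.001, 0.708]
contact_force: [-1.3, 0.4, 0.7]
opening: 0.0
```

Emit:
{"op": "arm_command", "data": {"increments": [[[0,0,2,0],[0,0,2,0],[0,0,1.5,0],[0,0,0.4,0],[0,0,0,0],[0,0,0,0]]]}}

```text
time: 34.45
eef_pos: [0.5164, -0.1993, 0.0327]
tcp_rot: [0.0, 0.707, -0.0, 0.707]
contact_force: [-0.4, 0.7, 0.7]
opening: -0.001
```

Emit:
{"op": "arm_command", "data": {"increments": [[[0.35,0,0,0],[0,0,0.3,0],[0,0,0.2,0],[0,0,0.1,0],[0,0,0.05,0],[0,0,0,0]]]}}

```text
time: 35.2
eef_pos: [0.5226, -0.1995, 0.0293]
tcp_rot: [0.0, 0.708, -0.0, 0.706]
contact_force: [-4.3, -1.3, 3.7]
opening: -0.001
```

Emit:
{"op": "arm_command", "data": {"increments": [[[0,0,0.05,0],[0,0,0.05,0],[0,0,0.05,0],[0,0,0.05,0],[0,0,0,0]]]}}

```text
time: 35.83
eef_pos: [0.5226, -0.1995, 0.0292]
tcp_rot: [0.0, 0.71, 0.001, 0.704]
contact_force: [-11.4, -1.9, 8.7]
opening: -0.0
```

Emit:
{"op": "arm_command", "data": {"increments": [[[0,0,0.05,0],[0,0,0.05,0],[0,0,0.05,0],[0,0,0,0]]]}}

```text
time: 36.33
eef_pos: [0.5227, -0.1995, 0.0292]
tcp_rot: [0.0, 0.711, 0.001, 0.703]
contact_force: [-14.9, -1.7, 11.4]
opening: -0.002
```

Emit:
{"op": "arm_command", "data": {"increments": [[[0,0,0.05,0],[0,0,0.02,0],[0,0,0,0],[0,0,0,0]]]}}

```text
time: 36.83
eef_pos: [0.5228, -0.1995, 0.0292]
tcp_rot: [0.0, 0.712, 0.001, 0.702]
contact_force: [-17.6, -1.9, 12.5]
opening: -0.003
```

Emit:
{"op": "arm_command", "data": {"increments": [[[0,0,-0.5,0],[0,0,-2,0],[0,0,-3,0],[-3,0,-2,0],[-5,0,0,0],[0,0,0,0],[0,0,0,0],[0,0,0,0]]]}}

```text
time: 37.83
eef_pos: [0.452, -0.1987, 0.1077]
tcp_rot: [0.001, 0.708, 0.0, 0.706]
contact_force: [-0.0, -0.5, -0.6]
opening: -0.002
```

```bash
python3 - <<'E'
from h import *
s,p,r=pose();print(s["time"],p,s["contact_force"])
im=optics.read_camera("wrist")
C=cam("wrist")
cv2.imwrite("pics/w14.png",im)
for q,z in [("carrier_mid",.045),("carrier_tail",.029)]:
    print(q,[(np.round(d["at"],1).tolist(),round(d["conf"],2),np.round(ray("wrist",d["at"],z,C),4).tolist()) for d in optics.place_of("wrist",q)])
cv2.imwrite("pics/s14.png",optics.read_camera("scene"))
E
```

```text
37.825 [ 0.45200892 -0.19872217  0.10770629] [-0.01059238 -0.49727798 -0.60724372]
carrier_mid [([337.3, 319.5], 0.78, [0.5688, -0.1992, 0.045])]
carrier_tail [([320.2, 575.9], 0.67, [0.5646, 0.0341, 0.029])]
```

View pics/w14.png

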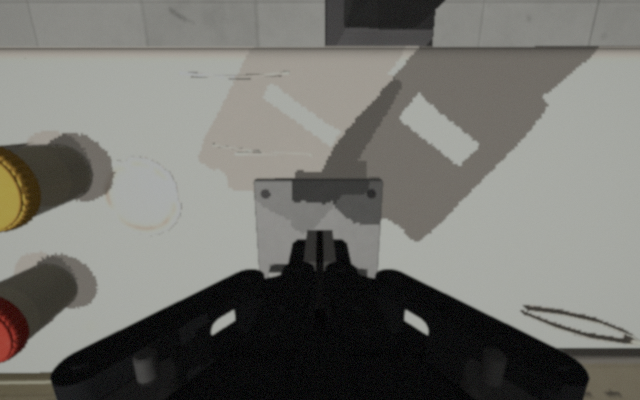

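View pics/s14.png

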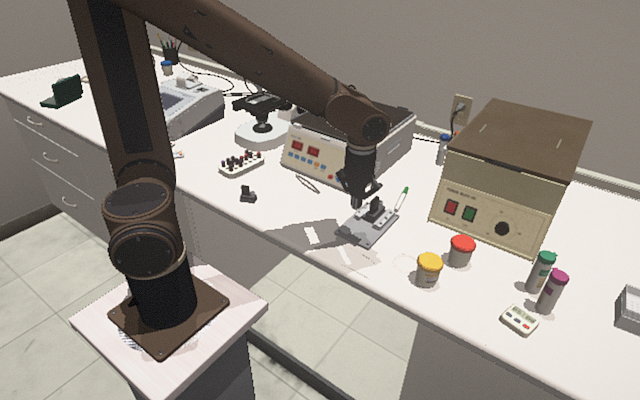

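The scene view shows the carrier seated in the way at about (377, 212), with the gripper clear and the cups, tray and forceps where they were.

```bash
python3 -c "
from plant import ctrl
print(ctrl.sign_off())"
```

```text
the job is handed in; nothing more can be done
None
```

I fitted the larger carrier to the way and handed the job in at about 38 s. I gripped it by the fin, set it on the apron and guided it into the mouth. Then I let go and pushed on the tail face with the fingers shut until it wedged.

- **Wedging:** it stopped about 38 mm past the middle of the plate, measured to about 2 mm. I pressed it to 13 N, eased off, and pressed again to 15 N. After a full release I pressed it once more to about 17.6 N along +x. It met the fingers at the same spot each time, within 0.2 mm, so it had not sprung back.
- **Alignment:** the enlarged wrist picture before the last press showed it snug against both jaws and parallel to within about 1 to 1.5 degrees. I could only judge this by eye. The last wrist picture had the carrier hidden behind the gripper, so I did not re-check this afterwards.
- **Not measured:** the force the carrier still bears on the way after release was inferred from these presses. The fingers also pressed down on it with about 12 N during the last push.
- **One failed reading:** the last network lookup for the tail landed on the wrong object, and I ignored it. The carrier's middle was read at x = 0.569 m, which puts it about 41 mm past the middle of the plate, still inside the 12 to 46 mm range.
- **Bystanders:** by eye in the last scene picture, the cups, tray and forceps are where they were. The gripper was clear of everything.

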